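Slide the top well plate onto the light box

TASK

A low light box stands between a stack of three small well plates and a stack of two. Slide the top plate of the three-high stack sideways onto the light box, keeping it flat and low all the way (no lifting it up) so that nothing in the wells spills, and leave it lying in the middle of the lit window, its long side still pointing from one stack to the other. Do not shift the plate it lay on or the two-high stack.

Things in the scene. Friction and masses are not known exactly. Their poses are not given: they have to be found in the camera images.
- plate_top: The plate to slide, top of the three-high stack, about 60 g: white, 4 by 6 dark round wells, 62 mm along x, 96 mm along y, 14 mm thick; origin at the centre of its underside, z up. It starts with its underside 36 mm above the bench, 2 mm above the light box's top. Its stack is on the box's +y or -y side. It can be pinched across the 62 mm; both those sides are free.
- plate_mid: The plate directly under plate_top, loose, of the same shape and origin. Its top face is 36 mm above the bench. Below it are one more such plate and a thin metal pad.
- spare_top: The upper plate of the two-high stack on the light box's other side, loose, same shape and origin as plate_top. Its top face is 36 mm above the bench.
- light_box: The light box, fixed: flat, grey, 180 mm along x, 130 mm along y, 34 mm high, a flush white lit window (132 by 112 mm) in the middle of its level top. Origin: centre of its underside, on the bench. The stacks' centres lie about 119 mm from it along +y and -y, the plates' y axes within 2 degrees of its own (same sense), with a 6 mm gap between plates and box.
Things that resemble listed ones, but are neither listed nor needed, are in the scene too. Leave any red or yellow look-alike of the plate_top alone. There is more than one size of the light_box; the one meant has the size given above.

How it is judged (in metres and radians):
At the end, for the whole second after the job is handed in: plate_top lies flat and still on the light box, its centre within 20 mm of the window's middle along each of the box's axes, its long side within 15 degrees of the box's y axis; plate_mid and spare_top are within 15 mm of where they started and plate_mid is level (x of plate_top in the frame of light_box between -0.02 and 0.02 m and y of plate_top in the frame of light_box between -0.02 and 0.02 m and z of plate_top in the frame of light_box between 0.03 and 0.038 m and angle between each of plate_top, plate_mid's own z axis and vertical below 0.1 rad and angle between the y axis of plate_top and the y axis of light_box, either way round below 0.26 rad and linear speed of plate_top below 0.02 m/s and distance of each of plate_mid, spare_top from where it was at the start of the episode below 0.015 m); the robot touches nothing.
It fails at once if the top plate is lifted: its underside rises more than 15 mm above its starting height (height (world z) of plate_top above 0.051 m).
It fails at once if the top plate is tipped by more than 17 degrees (angle between plate_top's own z axis and vertical above 0.3 rad).
It fails at once if the plate beneath is shifted by more than 15 mm (distance of plate_mid from where it was at the start of the episode above 0.015 m).
It fails at once if the two-high stack is shifted by more than 15 mm (distance of spare_top from where it was at the start of the episode above 0.015 m).
It also fails if it takes over 29 s, if anything falls off the work surface, if the arm or the gripper's body presses on something with over 40 N, if the wrist force passes 120 N, or if a joint passes its speed limit or range.

ROBOT

A 6-joint arm with a two-finger parallel gripper is mounted at the origin on the work surface. World frame = base frame: x ahead of the robot, y to its left, z up, the work surface at z = 0. Lengths are in mm, angles in rad, forces in N, time in s.
With the tool pointing down it reaches from about 300 to 850 mm from the base axis. Payload 5.4 kg.
Tool frame: the origin (TCP) lies midway between the tips of the shut fingers; the grasp point (between the pads) lies 19 mm behind it; z points along the fingers, y is the line along which they close (so a half turn about z gives the same grasp; the last joint's range is limited). The gripper opens to 85 mm and grips with 20 to 120 N. Pads are 22 mm wide; open, the fingers measure 114 mm over their backs; the gripper's body (76 mm by 85 mm) begins 54 mm behind the grasp point. The pads swing forward as they close: fully open they stand 13 mm farther back than shut.
Start: joints at [-1.448, 0.158, 1.597, -0, 1.386, -0.21], TCP at [187.823, -543.441, 231.299] pointing down, gripper open.
Joint ranges: [-2.91, 2.91], [-0.94, 2.29], [0.18, 2.7], [-1.29, 4.43], [0.17, 2.64], [-3, 3]. Speed limits (rad/s): [2.57, 2.57, 3.14, 3.14, 3.14, 3.14].

INTERFACE

Orientations are given as a unit quaternion [w, x, y, z].
In Python, from cell import arm gives the robot as it stands.
- The arm moves only by the tool drive_tool, never from a script. Its argument "commands" is a list that holds one entry, the list of rows, each a list of 7 numbers: the shift along the world's x, y, z in m, then the turn, a rotation vector about the world's x, y, z in rad, then the finger opening in m, from 0 to 0.0854. A call has 1 to 5 rows; each row shifts and turns the commanded pose from where the row before left it; what a row does not reach is not made up. A row lasts 1/10 s, in which the tool goes at most 50 mm and 8.59 degrees, less where a joint would pass 70% of its speed; a pose out of reach is approached as far as the arm can. A call is refused whole if a number of a shift passes 0.05 or a number of a turn 0.15, either way. A call with a gripper value outside its range is refused whole. The fingers move at their own pace and stop on an object; "grip_force" is the grip in N (left out, the last holds). Time passes only in rows, so rows that do not move let the fingers close. It gives the time, the measured TCP pose, the force, the opening and the grip force at its end, in the units of the state.
- arm.get_obs(): the state, without advancing time (a new reading comes with each control period).
- arm.grab_frame(name): name is "scene" or "top" or "wrist"; returns a dict with "img" (420x560x3 uint8, red, green, blue), "mtx" (3x3 intrinsics, pixels), "extrinsics" (4x4, takes a point from camera to world coordinates); the wrist camera has in their place "mount" (4x4, takes a point from camera to tool coordinates, whose origin is the TCP and whose axes are the flange's). Camera axes: x right, y down, z forward; pixel columns grow to the right and rows downward; lengths in mm; the calibration is good to about 2 mm. The wrist camera is an equidistant fisheye: a pixel r from the principal point sees the ray r / f radians off the axis. A picture is of the moment at which its call begins: read the wrist's pose just before it. There is no depth.
- arm.sign_off(): hands the job in; it is judged then, once.
The state is a dict: "clock": time; "joint_positions": joint angles; "qvel": joint speeds; "effort": joint torques, N m; "eef_pos": TCP position; "tool_rot": TCP orientation; "force": force on the tool from outside, world axes, zero at the start; "torque": the same for the moment, N m; "grip_width": opening from 0.0 (shut) to 1.0 (fully open); "gripper_force": force on a finger pad.
Only numpy, scipy, OpenCV 4.12 (cv2) and the standard library are available. Lean on these libraries where they do the work, as an engineer would, in place of code of your own. Each camera call takes 0.05 s, during which the arm holds its last target. There are 200 camera calls.

## Working session

There is one attempt and no reset: what is moved stays moved. The work goes in short steps, Python scripts to look and compute and a tool call to move; the robot and the scene stay as the last step left them, time stands still between calls to the robot, and variables do not carry over. Pictures are saved under pics/ and viewed, at most 10 in all, crops included, and the job is handed in when it is done.

Besides the shell and the picture viewer there is one more tool, called after "Emit:" as a command line: name --argument value ..., lists and objects as JSON in quotes. drive_tool: Moves the arm, as the interface text tells. Its arguments: {"type":"object","properties":{"commands":{"type":"array","items":{"type":"array","items":{"type":"array","items":{"type":"number"}}}},"grip_force":{"type":"number"}},"required":["commands"]}

```bash
mkdir -p pics; python3 - <<'E'
from cell import arm
import cv2,pickle
o=arm.get_obs();print(o)
d={}
for n in("top","scene"):
    f=arm.grab_frame(n);d[n]=f;cv2.imwrite(f"pics/{n}0.png",f["img"][...,::-1]);print(n,f["mtx"],f["extrinsics"])
pickle.dump(d,open("f0.pkl","wb"))
E
```

```text
{'clock': 0.0, 'joint_positions': array([-1.44810284e+00,  1.59071191e-01,  1.59826300e+00, -1.52819973e-05,
        1.38618127e+00, -2.10095062e-01]), 'qvel': array([ 4.11522605e-05, -1.24700346e-04, -1.62762719e-04,  3.95023819e-04,
        1.00275724e-03, -5.57016689e-05]), 'effort': array([ 1.39899680e-04, -3.96001017e+01, -3.31429088e+01, -2.37943023e-04,
        8.39881453e-03,  2.17973940e-05]), 'eef_pos': array([ 187.74291175, -542.84166719,  230.28904928]), 'tool_rot': array([-9.60809800e-04,  9.86187694e-01,  1.65628823e-01,  3.44979142e-05]), 'force': array([ 0.51143765, -0.33722913, -1.13288867]), 'torque': array([ 0.00174979, -0.03183754,  0.06031357]), 'gripper_force': 0.0, 'grip_width': 0.9988065353146878}
top [[403.46180721   0.         280.62372909]
 [  0.         403.46180721 205.06426878]
 [  0.           0.           1.        ]] [[ 1.44164330e-02 -9.99165531e-01  3.82152899e-02  4.46568074e+02]
 [-9.99861887e-01 -1.40893472e-02  8.81458382e-03 -7.54219336e+01]
 [-8.26879983e-03 -3.83370868e-02 -9.99230651e-01  9.67903592e+02]
 [ 0.00000000e+00  0.00000000e+00  0.00000000e+00  1.00000000e+00]]
scene [[533.72449243   0.         281.65138714]
 [  0.         533.72449243 207.78445861]
 [  0.           0.           1.        ]] [[-4.89724633e-01  5.85169935e-01 -6.46332678e-01  1.22235761e+03]
 [ 8.71876578e-01  3.27826898e-01 -3.63814180e-01  3.05194301e+02]
 [-1.00788304e-03 -7.41691089e-01 -6.70740868e-01  8.05372620e+02]
 [ 0.00000000e+00  0.00000000e+00  0.00000000e+00  1.00000000e+00]]
```

View pics/top0.png

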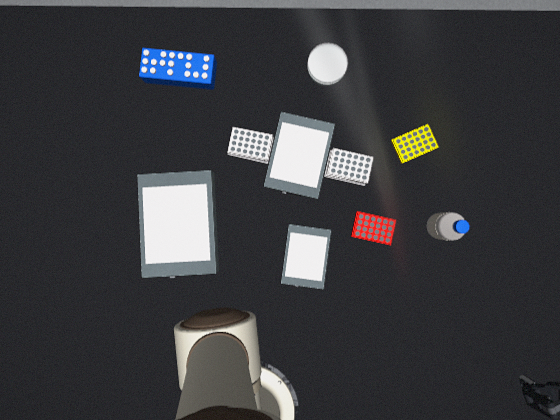

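View pics/scene0.png

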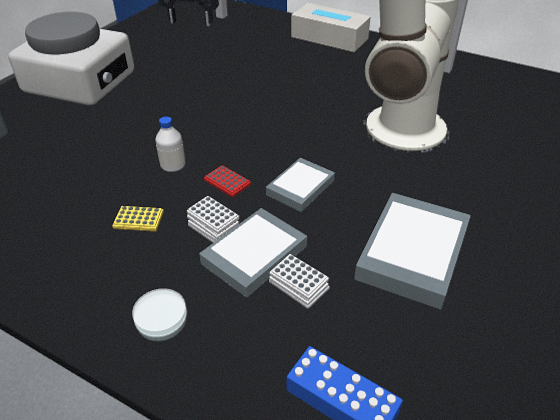

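The top view shows the right-sized box near (300,155), with white plate stacks at (250,144) and (350,166). In the scene view, the stack on the -y side, at (213,217), looks three-high. I'll measure it next.

```bash
cat > h.py <<'E'
import numpy as np,cv2
def ray(f,p,z):
    E=f["extrinsics"];d=E[:3,:3]@np.linalg.solve(f["mtx"],[p[0],p[1],1]);c=E[:3,3]
    return c+d*(z-c[2])/d[2]
def rays(f,P,z): return np.array([ray(f,p,z) for p in P])
def tri(f,p,g,q):
    A=[];b=[]
    for F,x in((f,p),(g,q)):
        E=F["extrinsics"];d=E[:3,:3]@np.linalg.solve(F["mtx"],[*x,1]);d/=np.linalg.norm(d)
        M=np.eye(3)-np.outer(d,d);A.append(M);b.append(M@E[:3,3])
    return np.linalg.lstsq(np.vstack(A),np.hstack(b),rcond=None)[0]
def wells(f,roi):
    x0,y0,x1,y1=roi;S=6
    g=cv2.resize(cv2.cvtColor(f["img"][y0:y1,x0:x1],cv2.COLOR_RGB2GRAY),None,fx=S,fy=S,interpolation=cv2.INTER_CUBIC)
    t,m=cv2.threshold(g,0,255,cv2.THRESH_OTSU)
    n,l,s,c=cv2.connectedComponentsWithStats(255-m,connectivity=4)
    k=[i for i in range(1,n) if 60<s[i,4]<1500 and s[i,0]>0 and s[i,1]>0 and s[i,0]+s[i,2]<m.shape[1] and s[i,1]+s[i,3]<m.shape[0]]
    return (c[k]+.5)/S-.5+[x0,y0], s[k,4]
def rect(P):
    r=cv2.minAreaRect(np.float32(P[:,:2]));B=cv2.boxPoints(r);e=max((B[1]-B[0],B[2]-B[1]),key=np.linalg.norm)
    if e[1]<0:e=-e
    return np.round(r[0],1),np.round(r[1],1),round(float(np.degrees(np.arctan2(-e[0],e[1]))),2)
def window(f,seed,z):
    g=f["img"].min(2);m=(g>200).astype(np.uint8)
    n,l=cv2.connectedComponents(m,connectivity=4);m=(l==l[seed[1],seed[0]]).astype(np.uint8)
    c=max(cv2.findContours(m,0,1)[0],key=cv2.contourArea)[:,0]
    return rect(rays(f,c,z))
E
python3 - <<'E'
import pickle;from h import *
d=pickle.load(open("f0.pkl","rb"));t,s=d["top"],d["scene"]
print("win",window(t,(300,155),34),window(s,(255,245),34))
R={"R":((320,143,378,190),(182,192,244,244)),"L":((222,122,276,166),(265,250,332,308))}
for k,(a,b) in R.items():
    A,sa=wells(t,a);B,sb=wells(s,b);print(k,len(A),len(B),sa,sb)
    if len(A) and len(B): print(tri(t,A.mean(0),s,B.mean(0)))
    for z in(36,50): print(z,rect(rays(t,A,z)),rect(rays(s,B,z)))
E
```

```text
win (array([ 600.9, -108.1]), array([111.9, 132.4]), 77.87) (array([ 599.3, -110.2]), array([112.2, 132.3]), 77.71)
R 27 28 [353 319 326 309 302 303 366 322 324 288 317 325 332 301 287 332 307 278
 342 294 296 319 319 312  74 141 407] [292 288 298 317 308 314 324 306 317 337 357 330 335 331 336 322 322 349
 365 339 352  63  99 344  92  73 218 308]
[ 574.67643374 -229.36656245   36.03493481]
36 (array([ 571.6, -226.1]), array([73.9, 55.7]), -11.78) (array([ 579.3, -223.4]), array([107.5,  69.7]), -12.32)
50 (array([ 569.7, -223.8]), array([72.8, 54.9]), -11.78) (array([ 591. , -213.7]), array([105.6,  68.4]), -12.32)
L 26 29 [286 294 280 266 260 296 268 272 264 273 268 307 255 267 261 282 240 275
 246 275 269 255 252 244  62  63] [424 438 433 451 453 441 456 494 441 485 481 465 486 473 488 512 465 455
 491 477 496 603 511 556 417 506  63 110 156]
[624.52387178   7.54710195  26.08451106]
36 (array([619.8,   6.3]), array([77.7, 53.9]), -10.43) (array([636. ,  15.3]), array([95.3, 59.2]), -10.89)
50 (array([617.2,   5. ]), array([76.6, 53.1]), -10.43) (array([646.7,  20.5]), array([93.6, 58.1]), -10.89)
```

```bash
python3 - <<'E'
import pickle;from h import *
d=pickle.load(open("f0.pkl","rb"));t,s=d["top"],d["scene"]
R={"R":((320,143,378,190),(182,192,244,244),50),"L":((222,122,276,166),(265,250,332,308),36)}
for k,(a,b,z) in R.items():
    C=[]
    for f,r in((t,a),(s,b)):
        P,ar=wells(f,r);P=P[ar>200]
        for i in range(6):
            W=rays(f,P,z)[:,:2];c=np.median(W,0);th=np.radians(-11.6 if k=="R" else -10.6)
            u=np.array([np.cos(th),np.sin(th)]);v=np.array([-u[1],u[0]])
            q=np.c_[(W-c)@u,(W-c)@v];keep=(abs(q[:,0])<28)&(abs(q[:,1])<44)
            if len(P)<=24 or keep.all():break
            P=P[keep]
        print(k,len(P),rect(rays(f,P,z)),rays(f,P,z).mean(0));C.append(P.mean(0))
        if len(P)!=24:print(np.round(q[np.lexsort((q[:,0],q[:,1]))]).tolist())
    print("tri",tri(t,C[0],s,C[1]))
E
```

```text
R 24 (array([ 576.1, -225.2]), array([72.8, 42. ]), -11.78) [ 575.97393621 -225.10415365   50.        ]
R 24 (array([ 583.4, -208.4]), array([115.1,  57.6]), -25.95) [ 580.9153531  -221.92427566   50.        ]
tri [ 576.59413496 -225.73833166   44.38076016]
L 24 (array([626.2,   7.5]), array([73. , 41.7]), -10.34) [626.29554475   7.53856222  36.        ]
L 24 (array([625.3,   5.8]), array([72.5, 41.7]), -10.56) [625.28071829   5.74351615  36.        ]
tri [626.25665232   6.96261996  37.30398405]
```

Emit:
drive_tool --commands '[[[0.026,0.021,0,0,0,0.069,0.0854],[0.026,0.021,0,0,0,0.069,0.0854],[0.026,0.021,0,0,0,0.069,0.0854],[0.026,0.021,0,0,0,0.069,0.0854],[0.026,0.021,0,0,0,0.069,0.0854]]]'

```text
clock: 0.6
eef_pos: [318.6, -437.2, 230.8]
tool_rot: [-0.0, 0.943, 0.334, 0.0]
force: [-0.4, 0.0, 0.3]
grip_width: 1.002
gripper_force: 0.0
```

Emit:
drive_tool --commands '[[[0.026,0.021,0,0,0,0.069,0.0854],[0.026,0.021,0,0,0,0.069,0.0854],[0.026,0.021,0,0,0,0.069,0.0854],[0.026,0.021,0,0,0,0.069,0.0854],[0.026,0.021,0,0,0,0.069,0.0854]]]'

```text
clock: 1.1
eef_pos: [448.6, -332.2, 230.8]
tool_rot: [-0.0, 0.871, 0.491, -0.0]
force: [-0.3, -0.4, 0.1]
grip_width: 0.999
gripper_force: 0.0
```

Emit:
drive_tool --commands '[[[0.026,0.021,0,0,0,0.069,0.0854],[0.026,0.021,0,0,0,0.069,0.0854],[0.026,0.021,0,0,0,0.069,0.0854],[0.026,0.021,0,0,0,0.069,0.0854],[0,0,0,0,0,0,0.0854]]]'

```text
clock: 1.6
eef_pos: [553.8, -246.5, 230.6]
tool_rot: [-0.001, 0.795, 0.607, 0.001]
force: [0.6, -0.3, 0.2]
grip_width: 1.0
gripper_force: 0.0
```

Emit:
drive_tool --commands '[[[0.011,0.01,-0.025,0,0,0.03,0.0854],[0.011,0.01,-0.025,0,0,0.03,0.0854],[0,0,-0.04,0,0,0,0.0854],[0,0,-0.03,0,0,0,0.0854],[0,0,0,0,0,0,0.0854]]]'

```text
clock: 2.1
eef_pos: [569.8, -227.5, 105.5]
tool_rot: [-0.005, 0.778, 0.628, -0.002]
force: [-0.3, 0.3, 0.3]
grip_width: 0.998
gripper_force: 0.0
```

```bash
python3 - <<'E'
from cell import arm
import cv2,pickle
o=arm.get_obs();print(o["eef_pos"],o["tool_rot"],o["joint_positions"])
f=arm.grab_frame("wrist");f["o"]=o;print(f["mtx"],f["mount"])
cv2.imwrite("pics/w1.png",f["img"][...,::-1]);pickle.dump(f,open("w1.pkl","wb"))
E
```

```text
[ 569.76993371 -227.49982436  105.47304607] [-0.00540003  0.77819025  0.62800249 -0.00190843] [-5.76446022e-01  3.85120037e-01  1.58246252e+00 -3.01045750e-04
  1.18546146e+00 -3.63528918e-01]
[[325.1922621    0.         279.81808415]
 [  0.         325.1922621  209.04501889]
 [  0.           0.           1.        ]] [[ 1.12694126e-03 -9.55948227e-01 -2.93533161e-01  7.51013033e+01]
 [ 9.99998870e-01  7.85350398e-04  1.28157808e-03 -8.51844583e-01]
 [-9.94595912e-04 -2.93534274e-01  9.55948032e-01 -1.43192880e+02]
 [ 0.00000000e+00  0.00000000e+00  0.00000000e+00  1.00000000e+00]]
```

View pics/w1.png

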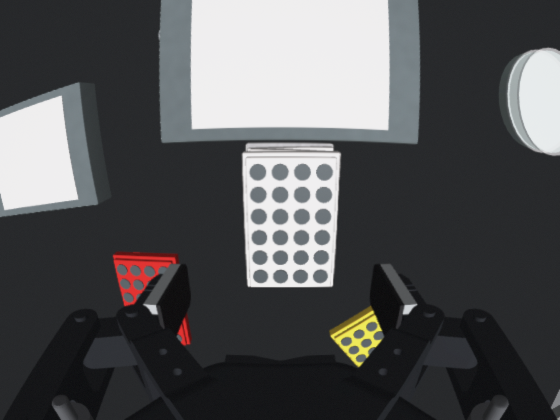

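The wrist view shows all 24 wells, centred near (290,222), with the box window above them and red and yellow plates near the fingers in the image but lower in the scene. I'll locate the plate, the window and those two plates from it.

```bash
cat >> h.py <<'E'
from scipy.spatial.transform import Rotation as Ro
def wray(f,P,z):
    o=f["o"];K=f["mtx"];P=np.atleast_2d(P);x=(P[:,0]-K[0,2])/K[0,0];y=(P[:,1]-K[1,2])/K[1,1];th=np.hypot(x,y)
    s=np.sinc(th/np.pi)
    D=np.c_[x*s,y*s,np.cos(th)]
    q=o["tool_rot"];R=Ro.from_quat([q[1],q[2],q[3],q[0]]).as_matrix();M=f["mount"]
    c=R@M[:3,3]+o["eef_pos"];D=D@(R@M[:3,:3]).T
    return c+D*((z-c[2])/D[:,2])[:,None]
E
python3 - <<'E'
import pickle;from h import *
f=pickle.load(open("w1.pkl","rb"));im=f["img"]
g=im[150:290,240:342].min(2);m=(g<150).astype(np.uint8)
n,l,s,c=cv2.connectedComponentsWithStats(m,connectivity=4)
P=np.array([c[i]+[240,150] for i in range(1,n) if 100<s[i,4]<500 and s[i,0]>0 and s[i,0]+s[i,2]<102])
print(len(P));W=wray(f,P,50);print("plate",rect(W),W.mean(0))
w=np.array([[193,129],[389,130]]);print("win near corners",wray(f,w,34))
print("box near corners",wray(f,[[161,142],[418,143]],34))
print("red,yellow",wray(f,[[178,255],[188,343],[332,332],[383,303]],10))
E
```

```text
24
plate (array([ 575.9, -226.6]), array([72.9, 41.7]), -11.95) [ 575.90105842 -226.53705748   50.        ]
win near corners [[ 525.17210008 -150.92730436   34.        ]
 [ 654.6113797  -178.59208992   34.        ]]
box near corners [[ 500.28667209 -153.63520982   34.        ]
 [ 674.80476984 -190.91234646   34.        ]]
red,yellow [[ 476.58129766 -246.75056503   10.        ]
 [ 452.49204169 -339.87179673   10.        ]
 [ 590.95452632 -351.19978156   10.        ]
 [ 640.95335126 -330.6067805    10.        ]]
```

Emit:
drive_tool --commands '[[[0,0,0,0,0,0,0.0854],[0,0,0,0,0,0,0.0854]]]'

```text
clock: 2.35
eef_pos: [575.2, -230.7, 114.1]
tool_rot: [0.002, 0.778, 0.628, 0.001]
force: [-1.3, 0.9, -0.1]
grip_width: 1.001
gripper_force: 0.0
```

Emit:
drive_tool --commands '[[[0,0,0,0,0,0,0.0854],[0,0,0,0,0,0,0.0854]]]'

```text
clock: 2.55
eef_pos: [574.4, -229.9, 112.7]
tool_rot: [0.001, 0.778, 0.628, 0.0]
force: [-0.2, -0.8, 0.1]
grip_width: 0.998
gripper_force: 0.0
```

Emit:
drive_tool --commands '[[[0.0014,0.0036,-0.02,0,0,0,0.0854],[0,0,-0.02,0,0,0,0.0854],[0,0,-0.015,0,0,0,0.0854],[0,0,-0.01,0,0,0,0.0854],[0,0,0,0,0,0,0.0854]]]'

```text
clock: 3.05
eef_pos: [574.3, -225.3, 44.8]
tool_rot: [-0.001, 0.778, 0.628, -0.0]
force: [-0.4, 0.5, -0.4]
grip_width: 1.0
gripper_force: 0.0
```

Emit:
drive_tool --commands '[[[0,0,0,0,0,0,0.0854],[0,0,0,0,0,0,0.0854],[0,0,0,0,0,0,0.0854]]]'

```text
clock: 3.35
eef_pos: [575.9, -226.3, 47.3]
tool_rot: [0.001, 0.778, 0.628, 0.0]
force: [-0.4, -1.0, -0.2]
grip_width: 0.999
gripper_force: 0.0
```

Emit:
drive_tool --commands '[[[0,0,-0.006,0,0,0,0.0854],[0,0,-0.007,0,0,0,0.0854],[0,0,0,0,0,0,0.072],[0,0,0,0,0,0,0.072],[0,0,0,0,0,0,0.072]]]'

```text
clock: 3.85
eef_pos: [575.3, -225.9, 33.3]
tool_rot: [0.0, 0.778, 0.628, 0.0]
force: [-0.6, -0.4, -0.4]
grip_width: 0.845
gripper_force: 0.0
```

```bash
python3 - <<'E'
from cell import arm
import cv2
a=arm.grab_frame("scene")["img"];o=arm.get_obs();print(o["eef_pos"],o["grip_width"])
w=arm.grab_frame("wrist")["img"]
a=cv2.resize(a[150:290,150:340],None,fx=4,fy=4,interpolation=cv2.INTER_CUBIC)
cv2.imwrite("pics/s2.png",a[...,::-1]);cv2.imwrite("pics/w2.png",w[...,::-1])
E
```

```text
[ 575.38157723 -225.92918871   33.45440448] 0.8453134854088058
```

View pics/s2.png

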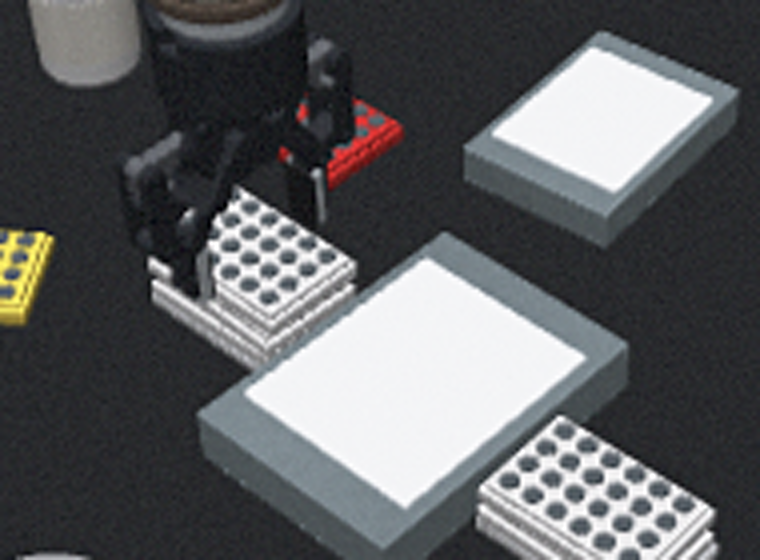

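View pics/w2.png

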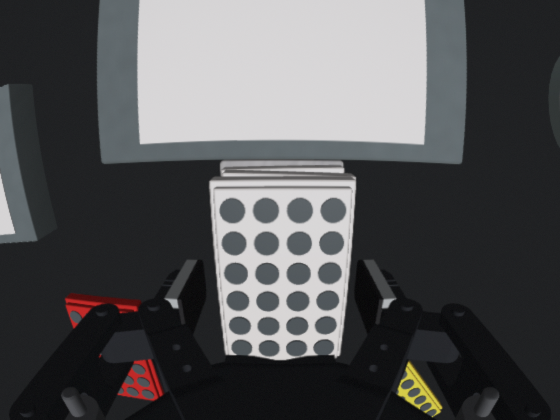

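The wrist view shows the fingers straddling the plate evenly, and the scene crop shows the fingertips at about (205,298) and (320,222). I'll check how high the tips are.

```bash
python3 - <<'E'
import pickle;from h import *
s=pickle.load(open("f0.pkl","rb"))["scene"]
u=np.array([.978,-.208,0]);c=np.array([575.4,-226,0])
for p,ofs in (((210,298),36),((195,294),42),((322,221),-36)):
    x=(np.array(p)+.5)/4-.5+[150,150];a=ray(s,x,0);b=ray(s,x,50)
    k=(ofs-(a-c)@u)/((b-a)@u);q=a+k*(b-a);print(q,(q-c)@np.array([.208,.978,0]))
E
```

```text
[ 612.17605956 -226.15871993   43.75535928] 7.494192294601343
[ 617.19755892 -231.39417006   48.34955552] 3.4183939380817066
[ 543.78273135 -201.58504201   54.28449542] 17.301437039244494
```

Emit:
drive_tool --commands '[[[0.0003,0,-0.002,0,0,0,0.065],[0,0,0,0,0,0,0.05],[0,0,0,0,0,0,0.05],[0,0,0,0,0,0,0.05],[0,0,0,0,0,0,0.05]]]' --grip_force 35

```text
clock: 4.45
eef_pos: [575.8, -226.0, 31.6]
tool_rot: [0.0, 0.778, 0.628, 0.0]
force: [0.3, 0.0, 2.8]
grip_width: 0.715
gripper_force: 39.2
```

Emit:
drive_tool --commands '[[[0,0,0,0,0,0,0.05],[0,0,0,0,0,0,0.05],[0,0,0.002,0,0,0,0.05],[0,0,0,0,0,0,0.05],[0,0,0,0,0,0,0.05]]]'

```text
clock: 4.95
eef_pos: [575.0, -225.5, 32.8]
tool_rot: [-0.001, 0.778, 0.628, -0.0]
force: [-0.7, 0.5, -1.2]
grip_width: 0.714
gripper_force: 38.9
```

```bash
python3 - <<'E'
from cell import arm
import cv2
a=arm.grab_frame("scene")["img"];o=arm.get_obs();print(o["eef_pos"],o["grip_width"],o["gripper_force"])
a=cv2.resize(a[170:260,160:270],None,fx=6,fy=6,interpolation=cv2.INTER_CUBIC)
cv2.imwrite("pics/s3.png",a[...,::-1])
E
```

```text
[ 575.06482942 -225.56408676   32.80380413] 0.7126305550376651 38.89687478542328
```

View pics/s3.png

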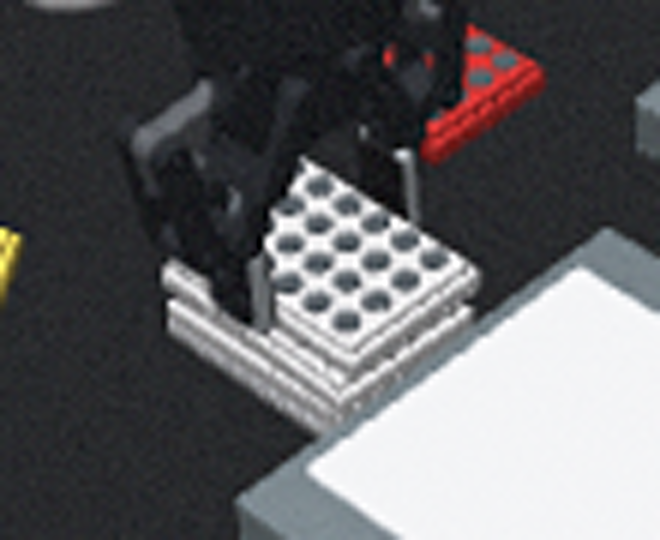

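The grip holds: the opening reads about 61 mm at 39 N, and the finger ends beside the plate, above the one below. Now I'll slide it.

Emit:
drive_tool --commands '[[[0.001,0.005,0.001,0,0,0,0.05],[0.002,0.008,0,0,0,0,0.05],[0.002,0.01,0,0,0,0,0.05],[0.002,0.01,0,0,0,0,0.05],[0.002,0.01,0,0,0,0,0.05]]]'

```text
clock: 5.5
eef_pos: [584.7, -181.6, 34.2]
tool_rot: [-0.0, 0.778, 0.629, 0.0]
force: [0.5, 1.3, -0.6]
grip_width: 0.717
gripper_force: 38.9
```

Emit:
drive_tool --commands '[[[0.002,0.01,0,0,0,0,0.05],[0.002,0.01,0,0,0,0,0.05],[0.002,0.01,0,0,0,0,0.05],[0.002,0.01,0,0,0,0,0.05],[0.002,0.01,0,0,0,0,0.05]]]'

```text
clock: 6.0
eef_pos: [594.7, -132.0, 34.3]
tool_rot: [0.0, 0.778, 0.628, 0.0]
force: [0.3, -0.4, -0.4]
grip_width: 0.715
gripper_force: 38.9
```

Emit:
drive_tool --commands '[[[0.002,0.01,0,0,0,0,0.05],[0.002,0.008,0,0,0,0,0.05],[0.002,0.005,0,0,0,0,0.05],[0,0,0,0,0,0,0.05],[0,0,0,0,0,0,0.05]]]'

```text
clock: 6.5
eef_pos: [600.6, -110.0, 34.3]
tool_rot: [0.0, 0.778, 0.628, -0.0]
force: [-0.7, -0.6, -1.7]
grip_width: 0.712
gripper_force: 38.9
```

```bash
python3 - <<'E'
from cell import arm
import cv2
a=arm.grab_frame("scene")["img"];o=arm.get_obs();print(o["eef_pos"],o["grip_width"],o["force"])
a=cv2.resize(a[160:310,160:340],None,fx=4,fy=4,interpolation=cv2.INTER_CUBIC)
cv2.imwrite("pics/s4.png",a[...,::-1])
E
```

```text
[ 600.51626586 -110.19861756   34.28205569] 0.7109114206375236 [ 0.34063897  0.25704336 -0.49894357]
```

View pics/s4.png

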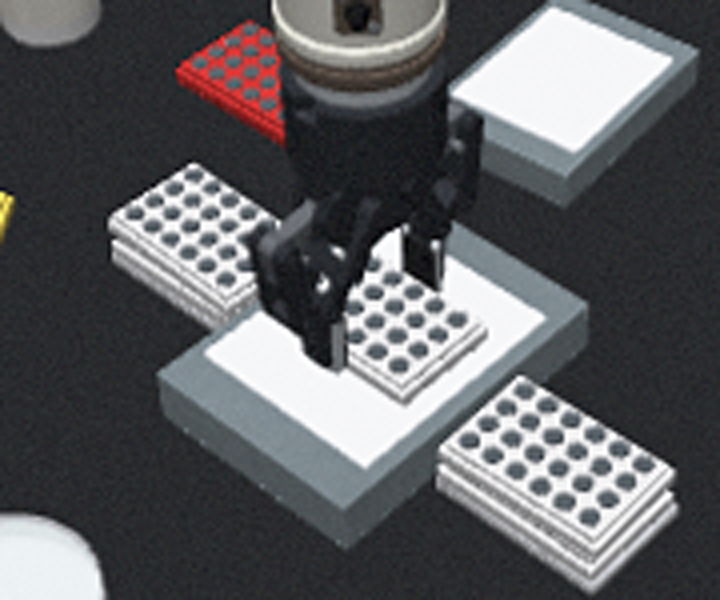

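The plate is held over the window and the remaining plates look undisturbed. I'll lower it gently until it makes contact.

Emit:
drive_tool --commands '[[[0,0,-0.001,0,0,0,0.05],[0,0.001,-0.001,0,0,0,0.05],[0,0,-0.001,0,0,0,0.05],[0,0,0,0,0,0,0.05],[0,0,0,0,0,0,0.05]]]'

```text
clock: 7.05
eef_pos: [600.5, -108.9, 31.2]
tool_rot: [-0.0, 0.778, 0.628, -0.0]
force: [-0.1, 0.0, -0.6]
grip_width: 0.716
gripper_force: 38.9
```

Emit:
drive_tool --commands '[[[0,0,-0.001,0,0,0,0.05],[0,0,0,0,0,0,0.05],[0,0,0,0,0,0,0.05]]]'

```text
clock: 7.35
eef_pos: [600.5, -108.8, 30.3]
tool_rot: [-0.0, 0.778, 0.628, -0.0]
force: [-0.5, 0.5, -0.1]
grip_width: 0.715
gripper_force: 38.9
```

Emit:
drive_tool --commands '[[[0,0,-0.0005,0,0,0,0.05],[0,0,0,0,0,0,0.05],[0,0,0,0,0,0,0.05]]]'

```text
clock: 7.65
eef_pos: [600.5, -108.8, 29.8]
tool_rot: [-0.0, 0.778, 0.628, -0.0]
force: [-0.3, 0.4, 0.1]
grip_width: 0.714
gripper_force: 38.9
```

Emit:
drive_tool --commands '[[[0,0,-0.0005,0,0,0,0.05],[0,0,0,0,0,0,0.05],[0,0,0,0,0,0,0.05]]]'

```text
clock: 7.95
eef_pos: [600.6, -108.9, 29.6]
tool_rot: [0.0, 0.778, 0.628, 0.0]
force: [-1.4, -0.5, 2.0]
grip_width: 0.717
gripper_force: 39.3
```

Contact shows as about 2 N upward. I'll release and retreat straight up.

Emit:
drive_tool --commands '[[[0,0,0,0,0,0,0.066],[0,0,0,0,0,0,0.07],[0,0,0,0,0,0,0.078],[0,0,0,0,0,0,0.0854],[0,0,0,0,0,0,0.0854]]]'

```text
clock: 8.45
eef_pos: [600.5, -108.9, 29.3]
tool_rot: [0.0, 0.778, 0.628, 0.0]
force: [0.2, -0.2, -0.3]
grip_width: 0.997
gripper_force: 0.0
```

Emit:
drive_tool --commands '[[[0,0,0.01,0,0,0,0.0854],[0,0,0.03,0,0,0,0.0854],[0,0,0.04,0,0,0,0.0854],[0,0,0.04,0,0,0,0.0854],[0,0,0.02,0,0,0,0.0854]]]'

```text
clock: 8.95
eef_pos: [602.5, -109.5, 174.8]
tool_rot: [0.003, 0.778, 0.628, 0.002]
force: [0.2, -1.1, -0.3]
grip_width: 1.001
gripper_force: 0.0
```

Emit:
drive_tool --commands '[[[0,0,0,0,0,0,0.0854],[0,0,0,0,0,0,0.0854],[0,0,0,0,0,0,0.0854],[0,0,0,0,0,0,0.0854]]]'

```text
clock: 9.35
eef_pos: [599.4, -108.4, 167.3]
tool_rot: [-0.002, 0.778, 0.628, -0.001]
force: [-0.4, -0.2, 0.2]
grip_width: 0.997
gripper_force: 0.0
```

```bash
python3 - <<'E'
from cell import arm
from h import *
o=arm.get_obs();f=arm.grab_frame("wrist");f["o"]=o;print(o["eef_pos"],o["grip_width"])
cv2.imwrite("pics/w5.png",f["img"][...,::-1])
import pickle;pickle.dump(f,open("w5.pkl","wb"))
E
```

```text
[ 599.43797256 -108.44450317  167.33452308] 0.9970796811080538
```

View pics/w5.png

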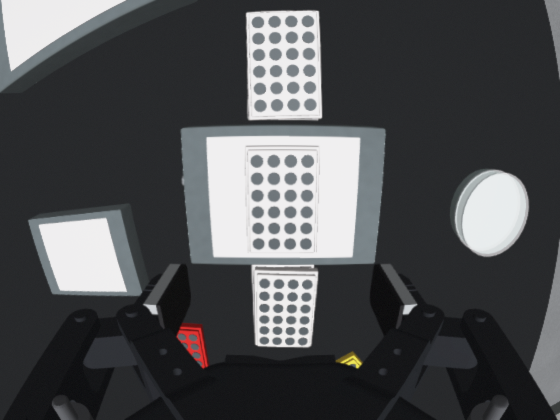

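The wrist view shows plate_top centred in the window: wells around (282,202), window (207..358, 136..260), and both stacks in place. I'll check the numbers before handing in.

```bash
python3 - <<'E'
import pickle;from h import *
f=pickle.load(open("w5.pkl","rb"));im=f["img"].min(2)
for nm,(x0,y0,x1,y1),z in (("top",(240,140,325,258),48),("mid",(253,272,317,350),36),("spare",(246,10,323,120),36)):
    m=(im[y0:y1,x0:x1]<150).astype(np.uint8);n,l,s,c=cv2.connectedComponentsWithStats(m,connectivity=4)
    P=np.array([c[i]+[x0,y0] for i in range(1,n) if 50<s[i,4]<400 and s[i,0]>0 and s[i,0]+s[i,2]<x1-x0 and s[i,1]+s[i,3]<y1-y0])
    W=wray(f,P,z);print(nm,len(P),rect(W),W.mean(0))
w=wray(f,[[207,136],[359,136],[354,259],[210,260]],34);print("win",rect(w),w.mean(0))
E
```

```text
top 24 (array([ 600.1, -109.3]), array([72.8, 41.6]), -11.97) [ 600.03469715 -109.24986749   48.        ]
mid 23 (array([ 577.6, -227.6]), array([72.8, 41.7]), -13.72) [ 578.25159953 -226.08699757   36.        ]
spare 24 (array([626.3,   6.4]), array([72.9, 41.7]), -10.43) [626.33258856   6.35546488  36.        ]
win (array([ 599.7, -110.5]), array([116.8, 138. ]), 78.38) [ 600.44968073 -110.85583018   34.        ]
```

All three plates are within tolerance, so I'm handing in.

```bash
python3 -c "
from cell import arm
print(arm.sign_off())"
```

```text
the job is handed in; nothing more can be done
None
```

I slid the top plate onto the light box and handed the job in at about 9.5 s. The last wrist view put it within about 2 mm of the window's middle and square to the box, with plate_mid and spare_top within about 3 mm of their starting places; the judge's verdict was not shown.

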